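# Hang the bur basket in the ultrasonic bath and close the basket switch

### The arm

A 6-joint arm with a two-finger parallel gripper is mounted at the origin on a cart in front of the work surface, level with it; the furniture and walls round the work are solid. World frame = base frame: x ahead of the robot, y to its left, z up, the work surface at z = 0. Lengths are in m, angles in degrees, forces in N, time in s.
With the tool pointing down it reaches from about 0.4 to 0.825 m from the base axis. Payload 7 kg.
Tool frame: the origin (TCP) lies midway between the tips of the shut fingers; the grasp point (between the pads) lies 19 mm behind it; z points along the fingers, y is the line along which they close (so a half turn about z gives the same grasp; the last joint's range is limited). The gripper opens to 88 mm and grips with 3 to 60 N. Pads are 19 mm wide; open, the fingers measure 130 mm over their backs; the gripper's body (78 mm by 193 mm) begins 47 mm behind the grasp point.
Start: joints at [-52.821, 20.546, 0.682, 0, -70.136, -16.507], TCP at [0.238, -0.632, 0.227] pointing down, gripper open.
Joint ranges: [-176.03, 176.03], [-82.01, 121.73], [-58.28, 71.71], [-173.87, 95.51], [-174.79, -0.11], [-173.66, 173.66]. Speed limits (degrees/s): [136.94, 136.94, 172.46, 180, 180, 180].

### API

Orientations are given as [roll, pitch, yaw] about the fixed x, y, z axes, in that order (R = Rz(yaw) Ry(pitch) Rx(roll)).
In Python, from plant import ctrl, viewer, close_job gives the robot as it stands. The module is installed in compiled form; this text tells all that it offers.
- The arm moves only by the tool step_arm, never from a script. Its argument "moves" is a list that holds one entry, the list of rows, each a list of 5 numbers: the shift along the world's x, y, z in cm, then the turn about the world's z in rad, then the finger opening in cm, from 0 to 8.76. In form: [[[tx, ty, tz, twist, grip], ...]]. A call has 1 to 10 rows; each row shifts and turns the commanded pose from where the row before left it; what a row does not reach is not made up. A row lasts 1/10 s, in which the tool goes at most 50 mm and 8.59 degrees, less where a joint would pass 70% of its speed; a pose out of reach is approached as far as the arm can. A call with a gripper value outside its range is refused whole. The fingers move at their own pace and stop on an object; the grip force is fixed at half the most. Time passes only in rows, so rows that do not move let the fingers close. It gives the time, the measured TCP pose, the force, the opening and the grip force at its end, in the units of the state.
- ctrl.get_obs(): the state, without advancing time (a new reading comes with each control period).
- viewer.snapshot(name): name is "scene" or "side" or "wrist"; returns (picture, depth): 400x640x3 uint8, blue, green, red; 400x640 float32, m along the optical axis (not along the pixel's ray), 0 where there is no reading.
- viewer.camera_info(name): a dict with "camera_matrix" (3x3 intrinsics, pixels), "eye" and "orientation" of the camera in the world. Camera axes: x right, y down, z forward; pixel columns grow to the right and rows downward; lengths in m; the calibration is good to about 2 mm. A picture is of the moment at which its call begins: read the wrist's pose just before it. camera_info takes no time and is no camera call; for the wrist camera it gives the pose at the moment of the call.
- close_job(): hands the job in; it is judged then, once.
The state is a dict: "clock": time; "joint_pos": joint angles; "qvel": joint speeds; "tau": joint torques, N m; "tool_pos": TCP position; "orientation": TCP orientation; "force": force on the tool from outside, world axes, zero at the start; "moment": the same for the moment, N m; "opening": finger opening in m; "gripper_force": force on a finger pad.
Only numpy, scipy, OpenCV 4.12 (cv2) and the standard library are available. Lean on these libraries where they do the work, as an engineer would, in place of code of your own. Each camera call takes 0.05 s, during which the arm holds its last target. There are 200 camera calls.

### The job

Hang the small steel bur basket inside the ultrasonic bath by hooking its bent lip over the front rim, right of the middle, with the tray inside and the lip outside. Then slide the hanging basket to the left along the rim until it has pushed the orange plunger of the basket switch fully in, and let go. Work gently, by feel: the basket must never press hard on the bath or its switch (20 N at most), only the basket may push the plunger, and the things lying around stay where they are.

Things in the scene. Friction and masses are not known exactly. Their poses are not given: they have to be found in the camera images.
- bath: ultrasonic bath, fixed: white housing 150 (x) x 238 (y) x 68 mm high; an open steel tank stands out of it to z = 105 mm (outside 130 x 218 mm, walls 4 mm, inner floor at 17 mm). Origin under its centre; its -x side with the control panel is the front and faces the robot, +y is its left as the robot sees it, z up.
- bath_rim (a point): middle of the top edge of the bath's front wall (4 mm thick, 105 mm high); axes as the bath. Its top 7 mm is a black rubber edging that gives 0.33 mm per N. The rim runs 104 mm either way along y. The basket switch is clamped to this rim in a place that varies and is not reported: its plunger's free end starts 0 to 70 mm left (+y) of this point. Right of this point the rim is free.
- basket_switch (a joint): travel in m of the switch's orange plunger (10 x 14 mm, outside the wall, 5 to 19 mm below the rim's top): 0 = out, 0.012 = fully in, hard stop. It sticks out to the right of a black housing (rubber-mounted: gives 0.33 mm per N) and is pushed to the bath's +y, by the basket's lip. About 2 N of friction, no spring: it stays where left.
- basket: hook-on steel bur basket, about 0.2 kg, standing on the worktop: tray 60 (x) x 70 (y) x 45 mm high, origin under the tray's centre, z up. At its -x side a strip rises and bends outward (to -x) into a hook open downward, 50 mm wide in y; on the hook's roof stands a blue plastic grip.
- basket_hook (a point): centre of the underside of the hook's roof, at (-33.5, 0, 75) mm in the basket's frame, axes as the basket; it lies on the rim when the basket hangs. The slot for the rim is 7 mm wide in x (3.5 mm either side of this point), between the back strip (+x side) and the 4 mm thick lip (-x side), which hangs 19 mm down.
- basket_grip (a point): grasp point in the blue grip, 28 mm above basket_hook; the grip is 12 mm thick in the basket's x, 36 mm wide in y, and reaches from 4 to 40 mm above basket_hook; axes as the basket.
- plaster_model: cream plaster tooth model, 48x60x29 mm, loose bystander, to be left alone; origin under its middle.
- impression_tray: light blue U-shaped impression tray, 70x55x14 mm, loose bystander, to be left alone; origin under its middle.
- marker_red: white marker pen with red cap, 138x12x13 mm, loose bystander, to be left alone; origin under its middle.
- bur_box: blue box with clear lid, 66x80x30 mm, loose bystander, to be left alone; origin under its middle.
- dappen: small white glass dish, 37x37x26 mm, loose bystander, to be left alone; origin under its middle.
- retainer_box: pink retainer box, 58x64x23 mm, loose bystander, to be left alone; origin under its middle.

How it is judged (in metres and radians):
On the way:
1. the basket hangs over the front rim, right of the switch, with the plunger still out (x of basket_hook in the frame of bath_rim between -0.005 and 0.005 m and z of basket_hook in the frame of bath_rim between -0.004 and 0.003 m and angle between basket's own z axis and vertical below 0.12 rad and value of joint basket_switch below 0.002 m and y of basket_hook in the frame of bath_rim between -0.085 and 0.03 m), for 0.2 s.
At the end, for the whole second after the job is handed in: The basket hangs on the front rim, at rest and released: roof of its hook on the rim no more than 3 mm above or 4 mm below the unloaded rim and 5 mm across, upright within 0.12 rad and square to the bath within 0.15 rad, tray inside, and the plunger is pushed in by more than 10 of its 12 mm (x of basket_hook in the frame of bath_rim between -0.005 and 0.005 m and z of basket_hook in the frame of bath_rim between -0.004 and 0.003 m and angle between basket's own z axis and vertical below 0.12 rad and value of joint basket_switch above 0.01 m and y of basket_hook in the frame of bath_rim between -0.03 and 0.075 m and angle between the x axis of basket and the x axis of bath, either way round below 0.15 rad and linear speed of basket below 0.02 m/s); the robot touches nothing.
It fails at once if the basket presses on the bath or its switch with more than 20 N (contact force between basket and bath above 20 N).
It fails at once if the gripper pushes on the bath or its switch with more than 3 N (contact force between the arm and bath above 3 N).
It fails at once if the fingers push on the bath or its switch with more than 3 N (contact force between the fingers and bath above 3 N).
It fails at once if a bystander is moved by more than 20 mm (distance of any of plaster_model, impression_tray, marker_red, bur_box, dappen, retainer_box from where it was at the start of the episode above 0.02 m).
It also fails if it takes over 51 s, if anything falls off the work surface, if the arm or the gripper's body presses on something with over 40 N, if the wrist force passes 120 N, or if a joint passes its speed limit or range.

## Working session

There is one attempt and no reset: what is moved stays moved. The work goes in short steps, Python scripts to look and compute and a tool call to move; the robot and the scene stay as the last step left them, time stands still between calls to the robot, and variables do not carry over. Pictures are saved under pics/ and viewed, at most 10 in all, crops included, and the job is handed in when it is done.

Besides the shell and the picture viewer there is one more tool, called after "Request:" as name(argument=value, ...), one argument or row to a line, values as JSON. step_arm: Moves the arm, as the interface text tells. Its arguments: {"type":"object","properties":{"moves":{"type":"array","items":{"type":"array","items":{"type":"array","items":{"type":"number"}}}}},"required":["moves"]}

```bash
mkdir -p pics
cat > h.py <<'E'
import numpy as np, cv2
from plant import ctrl, viewer, close_job
def snap(n):
    info=viewer.camera_info(n); p,d=viewer.snapshot(n); return p,d,info
def cloud(d,info):
    K=np.array(info["camera_matrix"]); v,u=np.mgrid[:d.shape[0],:d.shape[1]]
    c=np.stack([(u-K[0,2])/K[0,0]*d,(v-K[1,2])/K[1,1]*d,d],-1)
    R=np.array(info["orientation"])
    if R.shape!=(3,3):
        from scipy.spatial.transform import Rotation as Ro
        R=Ro.from_euler('xyz',R,degrees=True).as_matrix()
    w=c@R.T+np.array(info["eye"]); w[d==0]=np.nan; return w
E
python3 - <<'E'
from h import *
o=ctrl.get_obs(); print(o)
for n in("scene","side"):
    p,d,i=snap(n); print(n,i); cv2.imwrite(f"pics/{n}0.png",p); np.savez(f"{n}0.npz",p=p,w=cloud(d,i))
E
```

```text
{'clock': 0.0, 'joint_pos': array([-5.28209081e+01,  2.05924101e+01,  6.35803085e-01, -1.96244747e-02,
       -7.01357317e+01, -1.65074788e+01]), 'qvel': array([ 0.10020699, -0.06716196, -0.09028243, -0.02010615, -0.04110353,
       -0.025856  ]), 'tau': array([ 9.81593876e-04, -5.82720029e+01,  2.93059373e+01,  6.99721813e+00,
        6.92273868e-03, -1.37515135e-04]), 'tool_pos': array([ 0.23810051, -0.63110972,  0.22562865]), 'orientation': array([ 1.79906225e+02, -8.55172959e-03, -1.59335063e+02]), 'force': array([0.27709021, 0.12171112, 0.13870455]), 'moment': array([-0.02139819,  0.01320921, -0.01951176]), 'gripper_force': 0.0, 'opening': 0.08743412495857547}
scene {'camera_matrix': array([[414.22365156,   0.        , 324.9041536 ],
       [  0.        , 414.22365156, 201.34003207],
       [  0.        ,   0.        ,   1.        ]]), 'eye': array([-0.3111149 ,  0.51920335,  0.83141809]), 'orientation': array([-127.96562122,   -0.41884965, -120.51359768])}
side {'camera_matrix': array([[441.83727201,   0.        , 315.02531061],
       [  0.        , 441.83727201, 201.19934062],
       [  0.        ,   0.        ,   1.        ]]), 'eye': array([0.09423664, 0.81487603, 0.722436  ]), 'orientation': array([-125.52996745,   -0.93277469, -150.70180069])}
```

View pics/scene0.png

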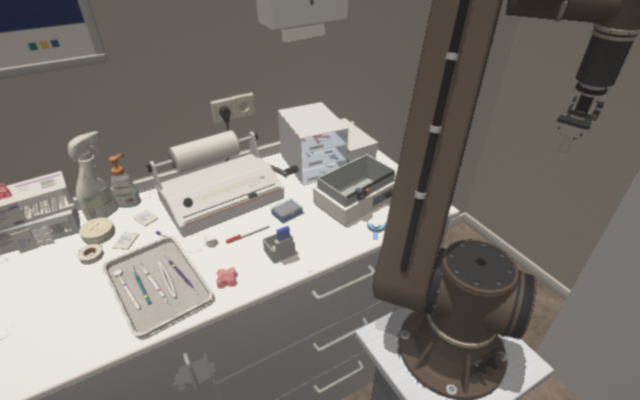

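View pics/side0.png

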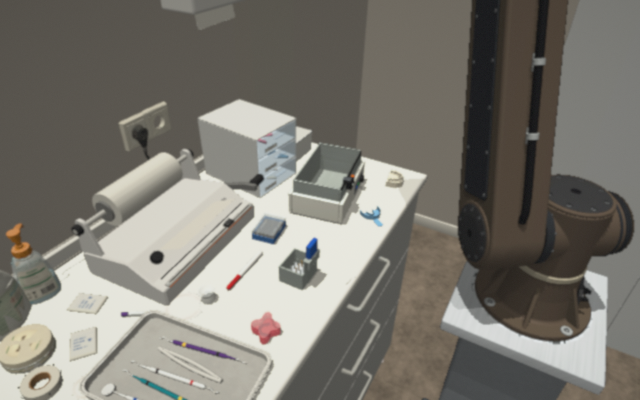

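The basket, with its blue grip, is at scene (283,240) and side (305,262). The bath is at scene (355,187) and side (330,180), with the orange plunger at scene (362,192) and side (350,180). Next I measure these from the point cloud.

Run:
```python
from h import *
for n,bb,gb in(("scene",(310,150,402,225),(262,222,300,262)),("side",(285,140,370,222),(275,235,325,290))):
    z=np.load(f"{n}0.npz"); w,p=z["w"],z["p"]
    hsv=cv2.cvtColor(p,cv2.COLOR_BGR2HSV)
    def box(b):
        m=np.zeros(w.shape[:2],bool); m[b[1]:b[3],b[0]:b[2]]=1; return m
    ok=~np.isnan(w[...,0])
    m=box(bb)&ok&(w[...,2]>.095)&(w[...,2]<.112)
    q=w[m]; r=cv2.minAreaRect(q[:,:2].astype(np.float32)*1000); print(n,"rim",m.sum(),r,cv2.boxPoints(r).tolist(),"z95",np.percentile(q[:,2],[50,95]))
    m=box(bb)&ok&(hsv[...,0]>5)&(hsv[...,0]<20)&(hsv[...,1]>150)&(hsv[...,2]>100)
    print("orange",m.sum(),w[m].round(3).tolist()[:20], np.argwhere(m).mean(0))
    m=box(gb)&ok&(hsv[...,0]>105)&(hsv[...,0]<130)&(hsv[...,1]>150)&(w[...,2]>.06)
    q=w[m]; print("grip",m.sum(),q.mean(0),q.min(0),q.max(0)); t=q[q[:,2]>q[:,2].max()-.006]; print("top",len(t),cv2.minAreaRect(t[:,:2].astype(np.float32)*1000))
    m=box(gb)&ok&(w[...,2]>.012)&(w[...,2]<.055); q=w[m]; print("tray",m.sum(),cv2.minAreaRect(q[:,:2].astype(np.float32)*1000))
    for nm,b in (("b",bb),("k",gb)):
        c=p[b[1]-8:b[3]+8,b[0]-8:b[2]+8]; cv2.imwrite(f"{n}_{nm}.png",cv2.resize(c,(390,290),interpolation=cv2.INTER_CUBIC))
r=lambda n:np.hstack([cv2.imread(f"{n}_b.png"),cv2.imread(f"{n}_k.png")])
cv2.imwrite("pics/crops.png",np.vstack([r("scene"),r("side")]))
```

```text
scene rim 678 ((600.4414672851562, -108.29840087890625), (249.69422912597656, 222.99542236328125), 8.372379302978516) [[460.6901550292969, -16.167463302612305], [493.1596374511719, -236.78634643554688], [740.1927490234375, -200.42933654785156], [707.7232666015625, 20.189544677734375]] z95 [0.10179383 0.10831112]
orange 3 [[0.486, -0.1, 0.098], [0.484, -0.102, 0.098], [0.481, -0.1, 0.098]] [189.33333333 366.66666667]<stdin>:13: RuntimeWarning: Mean of empty slice.
  ret = um.true_divide(
Traceback (most recent call last):
ValueError: zero-size array to reduction operation minimum which has no identity
```

Run:
```python
from h import *
for n,gp,bb in(("scene",(283,233),(310,150,402,225)),("side",(312,248),(285,140,370,222))):
    z=np.load(f"{n}0.npz"); w,p=z["w"],z["p"]
    b=p.astype(int); blue=(b[...,0]>b[...,2]+50)&(b[...,0]>90)
    m=np.zeros(blue.shape,bool); m[gp[1]-22:gp[1]+22,gp[0]-20:gp[0]+20]=1
    q=w[m&blue]; q=q[~np.isnan(q[:,0])]; print(n,len(q),q.mean(0),q.min(0),q.max(0)); t=q[q[:,2]>.1]; print(cv2.minAreaRect(t[:,:2].astype(np.float32)*1000))
    m[:]=0; m[gp[1]-20:gp[1]+45,gp[0]-35:gp[0]+35]=1
    q=w[m&(w[...,2]>.015)&(w[...,2]<.06)]; print("tray",len(q),cv2.minAreaRect(q[:,:2].astype(np.float32)*1000))
    hist={}
    m[:]=0; m[bb[1]:bb[3],bb[0]:bb[2]]=1
    k=(m&(w[...,2]>.1)&(w[...,2]<.11)&(w[...,0]<.72)); q=w[k]
    # rim points: minAreaRect after trimming
    print("rim",len(q),cv2.boxPoints(cv2.minAreaRect(q[:,:2].astype(np.float32)*1000)).round(0).tolist())
    c=lambda x,y,s:cv2.resize(p[y-int(s*.75):y+int(s*.75),x-s:x+s],(390,290),interpolation=cv2.INTER_CUBIC)
    cv2.imwrite(n+"c.png",np.hstack([c((bb[0]+bb[2])//2,(bb[1]+bb[3])//2,56),c(*gp,40)]))
cv2.imwrite("pics/crops.png",np.vstack([cv2.imread("scenec.png"),cv2.imread("sidec.png")]))
```

```text
scene 36 [0.43388044 0.20211899 0.11378421] [0.42932761 0.18586516 0.11065243] [0.44213367 0.21814436 0.11605247]
((435.24835205078125, 202.10577392578125), (11.522392272949219, 32.684837341308594), 10.205965995788574)
tray 461 ((517.1101684570312, 180.05453491210938), (88.41688537597656, 198.57693481445312), 64.3330078125)
rim 430 [[461.0, -16.0], [493.0, -237.0], [740.0, -200.0], [708.0, 20.0]]
side 113 [0.43613202 0.20494316 0.10481138] [ 0.42814066  0.07560567 -0.00207863] [0.50713731 0.22014216 0.11665729]
((434.53472900390625, 201.5117950439453), (11.790140151977539, 34.707542419433594), 6.011893272399902)
tray 727 ((514.5607299804688, 178.3497772216797), (89.98304748535156, 195.4971466064453), 63.00579833984375)
rim 427 [[453.0, -26.0], [522.0, -249.0], [726.0, -186.0], [657.0, 37.0]]
```

View pics/crops.png

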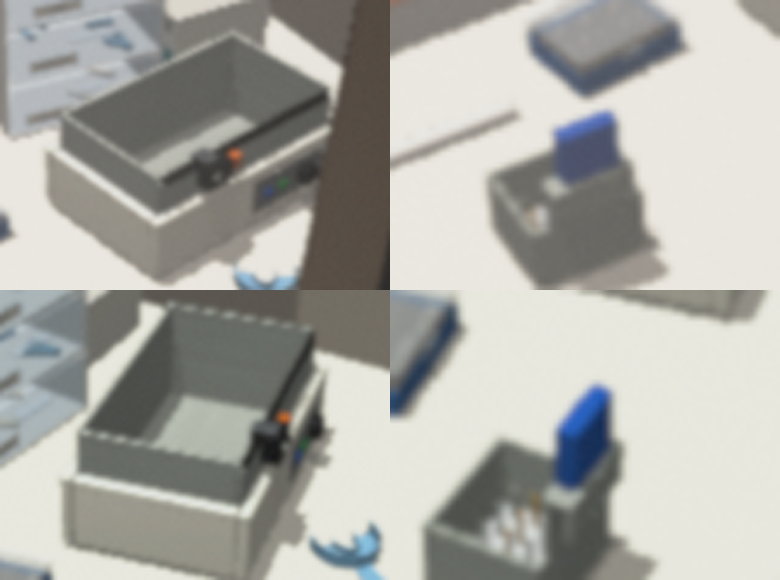

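The crops show the switch clamped on the rim just left of the middle, at about (0.484,-0.10), and the basket's grip at (0.435,0.202) with yaw about 8°. I swing over the bath for a look with the wrist camera.

Request:
step_arm(
  moves=[
    [[2.4, 4.1, 0.8, 0.08, 8.7], [2.4, 4.1, 0.8, 0.08, 8.7], [2.4, 4.1, 0.8, 0.08, 8.7], [2.4, 4.1, 0.8, 0.08, 8.7], [2.4, 4.1, 0.8, 0.08, 8.7], [2.4, 4.1, 0.8, 0.08, 8.7], [2.4, 4.1, 0.8, 0.08, 8.7], [2.4, 4.1, 0.8, 0.08, 8.7], [2.4, 4.1, 0.8, 0.08, 8.7], [2.4, 4.1, 0.8, 0.08, 8.7]],
  ],
)

```text
clock: 1.1
tool_pos: [0.4786, -0.2196, 0.3069]
orientation: [180.0, 0.0, -113.3]
force: [1.5, -0.5, 0.2]
opening: 0.0873
gripper_force: 0.0
```

Request:
step_arm(
  moves=[
    [[0, 4.0, 1, 0.08, 8.7], [0, 4.0, 1, 0.08, 8.7], [0, 4.0, 1, 0.08, 8.7], [0, 2, 1, 0.08, 8.7], [0, 0, 0, 0.08, 8.7], [0, 0, 0, 0.08, 8.7], [0, 0, 0, 0.08, 8.7], [0, 0, 0, 0, 8.7], [0, 0, 0, 0, 8.7]],
  ],
)

```text
clock: 2.0
tool_pos: [0.4781, -0.0816, 0.3464]
orientation: [180.0, 0.0, -81.5]
force: [0.2, 0.4, -0.4]
opening: 0.0872
gripper_force: 0.0
```

Run:
```python
from h import *
o=ctrl.get_obs(); print(o["tool_pos"],o["orientation"],o["joint_pos"],o["clock"])
p,d,i=snap("wrist"); print(i["eye"],i["orientation"]); cv2.imwrite("pics/w1.png",p); np.savez("w1.npz",p=p,w=cloud(d,i))
```

```text
[ 0.4781123  -0.08155483  0.34636939] [ 1.79978303e+02  3.10838679e-03 -8.15433224e+01] [ 1.36095508e+01 -1.11535753e+00 -1.05330021e+01 -5.11311729e-03
 -8.06036856e+01 -5.15203695e+00] 2.0
[ 0.48936578 -0.16011566  0.5047359 ] [ 1.63029620e+02  1.06306466e-02 -1.71497346e+02]
```

View pics/w1.png

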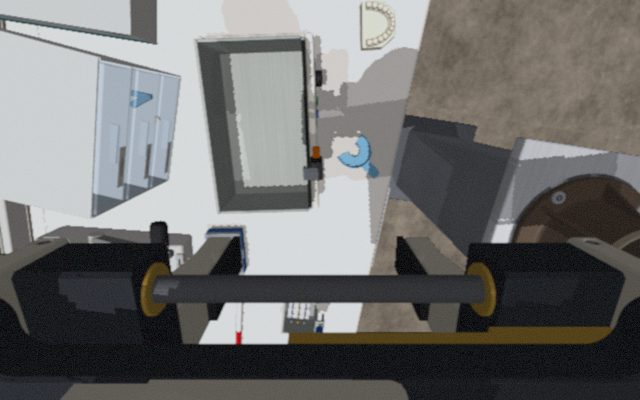

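The wrist view shows the bath with its front rim along columns 305–315, rows 38–210. The orange plunger is at (316,153) and the switch housing at (313,172).

Run:
```python
from h import *
z=np.load("w1.npz"); w,p=z["w"],z["p"]; b=p.astype(int)
m=np.zeros(w.shape[:2],bool); m[30:218,190:330]=1
print("z around rim row100",[(c,w[100,c].round(3).tolist(),p[100,c].tolist()) for c in range(298,318,2)])
k=m&(w[...,2]>.098)&(w[...,2]<.109); q=w[k][:,:2].astype(np.float32)*1000
r=cv2.minAreaRect(q); print(len(q),r,cv2.boxPoints(r).round(1).tolist(), w[k][:,2].mean())
# front edge per row: points on rim right side
pts=[]
for row in range(50,205,3):
    if 140<row<185: continue
    c=np.where(k[row,290:325])[0]
    if len(c): pts.append(np.r_[w[row,290+c].mean(0),len(c),w[row,290+c[0],0],w[row,290+c[-1],0]])
pts=np.array(pts); f=np.polyfit(pts[:,1],pts[:,0],1); res=pts[:,0]-np.polyval(f,pts[:,1]); print("front",f,res.std(),np.degrees(np.arctan(-f[0])),pts[:,2].mean(),pts[::6].round(4))
o=m&(b[...,2]>170)&(b[...,2]-b[...,0]>90); print("orange",np.argwhere(o).min(0),np.argwhere(o).max(0)); q=w[o]; print(q.min(0),q.max(0),q.mean(0))
dk=m&(w[...,2]>.107)&(w[...,2]<.16); q=w[dk]; print("housing",len(q)); print(q.min(0) if len(q) else 0,q.max(0) if len(q) else 0)
```

```text
z around rim row100 [(298, [0.52, -0.163, 0.018], [173, 176, 172]), (300, [0.517, -0.164, 0.017], [147, 150, 145]), (302, [0.514, -0.164, 0.017], [97, 99, 96]), (304, [0.507, -0.164, 0.105], [43, 45, 41]), (306, [0.505, -0.164, 0.102], [39, 38, 43]), (308, [0.504, -0.165, 0.067], [129, 136, 136]), (310, [0.501, -0.165, 0.068], [153, 158, 161]), (312, [0.498, -0.166, 0.067], [157, 164, 166]), (314, [0.496, -0.166, 0.068], [140, 143, 148]), (316, [0.493, -0.167, 0.041], [62, 88, 56])]
2636 ((554.0654907226562, -118.62726593017578), (146.968505859375, 218.38946533203125), 10.480822563171387) [[461.8999938964844, -24.600000381469727], [501.70001220703125, -239.39999389648438], [646.2000122070312, -212.60000610351562], [606.5, 2.0999999046325684]] 0.10406399490377602
front [-0.18269885  0.47669338] 0.00024184659840861385 10.353682963677409 0.10467503167339635 [[ 0.5166 -0.2192  0.1047  4.      0.5184  0.5149]
 [ 0.5134 -0.1998  0.1048  3.      0.5147  0.5122]
 [ 0.5095 -0.1798  0.1052  3.      0.5107  0.5083]
 [ 0.5054 -0.1593  0.1049  3.      0.5067  0.5042]
 [ 0.5019 -0.1379  0.1049  4.      0.5037  0.5   ]
 [ 0.4982 -0.1158  0.1045  3.      0.4995  0.4969]
 [ 0.4832 -0.0367  0.1046  3.      0.4845  0.4818]]Traceback (most recent call last):
  File "<stdin>", line 14, in <module>
    return umr_minimum(a, axis, None, out, keepdims, initial, where)
ValueError: zero-size array to reduction operation minimum which has no identity
```

Request:
step_arm(
  moves=[
    [[-0.6, 4, -0.5, 0, 8.7], [-0.6, 4, -0.5, 0, 8.7], [-0.6, 4, -0.5, 0, 8.7], [-0.6, 4, -0.5, 0, 8.7], [-0.6, 4, -0.5, 0, 8.7], [-0.6, 4, -0.5, 0, 8.7], [-0.6, 4, -0.5, 0, 8.7], [0, 0, 0, 0, 8.7], [0, 0, 0, 0, 8.7]],
  ],
)

```text
clock: 2.95
tool_pos: [0.436, 0.199, 0.3112]
orientation: [180.0, -0.0, -81.4]
force: [0.7, -0.1, -0.2]
opening: 0.087
gripper_force: 0.0
```

Run:
```python
from h import *
z=np.load("w1.npz"); w,p=z["w"],z["p"]
print([(r,c,w[r,c].round(3).tolist(),p[r,c].tolist()) for r in range(138,180,3) for c in (313,317,320)])
o=ctrl.get_obs(); print(o["tool_pos"],o["orientation"],o["clock"])
p,d,i=snap("wrist"); w=cloud(d,i); cv2.imwrite("pics/w2.png",p); np.savez("w2.npz",p=p,w=w)
b=p.astype(int); blue=(b[...,0]>b[...,2]+50)&(w[...,2]>.09)&(abs(w[...,0]-.435)<.06)&(abs(w[...,1]-.202)<.06)
q=w[blue]; print("grip",len(q),q.min(0),q.max(0),np.median(q,0)); t=q[q[:,2]>.108]; print(len(t),cv2.minAreaRect(t[:,:2].astype(np.float32)*1000))
k=(w[...,2]>.03)&(w[...,2]<.052)&(abs(w[...,0]-.47)<.07)&(abs(w[...,1]-.205)<.08); q=w[k]; print("tray",len(q),cv2.minAreaRect(q[:,:2].astype(np.float32)*1000))
```

```text
[(138, 313, [0.49, -0.116, 0.067], [129, 136, 137]), (138, 317, [0.483, -0.11, -0.0], [117, 120, 121]), (138, 320, [0.479, -0.111, -0.001], [124, 126, 131]), (141, 313, [0.489, -0.112, 0.069], [129, 134, 138]), (141, 317, [0.483, -0.105, -0.0], [118, 121, 125]), (141, 320, [0.478, -0.106, -0.001], [127, 128, 131]), (144, 313, [0.489, -0.108, 0.07], [128, 131, 135]), (144, 317, [0.482, -0.101, 0.001], [115, 119, 118]), (144, 320, [0.477, -0.101, 0.001], [123, 127, 129]), (147, 313, [0.488, -0.108, 0.1], [50, 72, 113]), (147, 317, [0.483, -0.108, 0.098], [0, 55, 112]), (147, 320, [0.476, -0.097, 0.001], [111, 113, 122]), (150, 313, [0.487, -0.104, 0.099], [22, 62, 119]), (150, 317, [0.482, -0.105, 0.1], [0, 57, 123]), (150, 320, [0.476, -0.092, 0.001], [106, 114, 120]), (153, 313, [0.487, -0.1, 0.1], [34, 67, 122]), (153, 317, [0.482, -0.101, 0.101], [0, 60, 124]), (153, 320, [0.475, -0.087, 0.001], [105, 113, 122]), (156, 313, [0.486, -0.096, 0.1], [0, 51, 116]), (156, 317, [0.481, -0.097, 0.1], [0, 60, 122]), (156, 320, [0.477, -0.096, 0.089], [43, 52, 73]), (159, 313, [0.486, -0.093
[... 740 characters left out ...]
-0.074, 0.107], [100, 95, 94]), (174, 317, [0.478, -0.074, 0.107], [96, 91, 88]), (174, 320, [0.474, -0.074, 0.102], [51, 46, 47]), (177, 313, [0.482, -0.07, 0.107], [100, 93, 91]), (177, 317, [0.477, -0.07, 0.105], [99, 91, 86]), (177, 320, [0.473, -0.07, 0.102], [48, 45, 43])]
[0.43597862 0.19903225 0.31119691] [ 1.79953871e+02 -4.24462280e-02 -8.13669263e+01] 2.95
grip 279 [0.43029311 0.18151415 0.09082778] [0.44179604 0.21642075 0.11666392] [0.43630454 0.19813344 0.1149261 ]
260 ((436.4575500488281, 199.0367889404297), (11.204038619995117, 34.950111389160156), 3.3762152194976807)
tray 523 ((470.1524963378906, 200.756103515625), (60.050315856933594, 70.29476928710938), 1.4666345119476318)
```

View pics/w2.png

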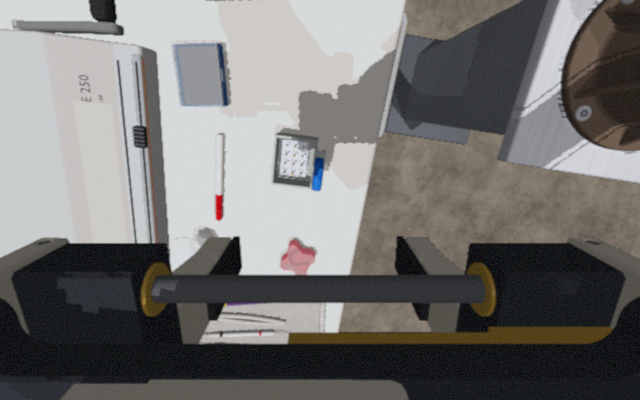

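The basket is in view with its grip at (318,172). The grip centre is (0.4365,0.199) and the yaw about 2°. I descend and grasp.

Request:
step_arm(
  moves=[
    [[0.05, 0, -4, -0.06, 8], [0, 0, -4, -0.055, 6], [0, 0, -4, 0, 5], [0, 0, -4, 0, 5], [0, 0, -3.5, 0, 5], [0, 0, -2, 0, 5], [0, 0, -1.2, 0, 5], [0, 0, 0, 0, 5], [0, 0, 0, 0, 2.5], [0, 0, 0, 0, 0.5]],
  ],
)

```text
clock: 4.0
tool_pos: [0.4375, 0.1985, 0.0857]
orientation: [-179.9, 0.1, -88.0]
force: [-0.3, -0.3, -1.0]
opening: 0.0391
gripper_force: 0.0
```

Request:
step_arm(
  moves=[
    [[0, 0, 0, 0, 0.5], [0, 0, 0, 0, 0.5], [0, 0, 0, 0, 0.5], [0, 0, 0, 0, 0.5]],
  ],
)

```text
clock: 4.4
tool_pos: [0.4367, 0.1985, 0.0847]
orientation: [-180.0, 0.0, -88.0]
force: [-2.0, 0.9, 2.7]
opening: 0.0117
gripper_force: 30.0
```

Request:
step_arm(
  moves=[
    [[0, 0, 1, 0, 0.5], [0, 0, 2, 0, 0.5], [0, 0, 3, 0, 0.5], [0, 0, 4, 0, 0.5], [0, 0, 4, 0, 0.5], [0, 0, 1, 0, 0.5], [0, 0, 0, 0, 0.5]],
  ],
)

```text
clock: 5.1
tool_pos: [0.4373, 0.1991, 0.2367]
orientation: [-179.8, 0.2, -88.0]
force: [-0.3, -0.2, -2.4]
opening: 0.0117
gripper_force: 30.0
```

Request:
step_arm(
  moves=[
    [[0.77, -3.75, 0, 0.015, 0.5], [0.77, -3.75, 0, 0.015, 0.5], [0.77, -3.75, 0, 0.015, 0.5], [0.77, -3.75, 0, 0.015, 0.5], [0.77, -3.75, 0, 0.015, 0.5], [0.77, -3.75, 0, 0.015, 0.5], [0.77, -3.75, 0, 0.015, 0.5], [0.77, -3.75, 0, 0.015, 0.5], [0.77, -3.75, 0, 0.015, 0.5], [0.77, -3.75, 0, 0.013, 0.5]],
  ],
)

```text
clock: 6.1
tool_pos: [0.5127, -0.1779, 0.2325]
orientation: [179.8, 0.1, -79.5]
force: [0.7, 0.1, -1.7]
opening: 0.0118
gripper_force: 30.0
```

Request:
step_arm(
  moves=[
    [[0, 0, 0, 0, 0.5], [0, 0, 0, 0, 0.5], [0, 0, 0, 0, 0.5]],
  ],
)

```text
clock: 6.4
tool_pos: [0.513, -0.176, 0.2333]
orientation: [179.9, 0.0, -79.5]
force: [-1.1, -0.0, -2.1]
opening: 0.0121
gripper_force: 30.0
```

Run:
```python
from h import *
o=ctrl.get_obs(); print(o["tool_pos"],o["orientation"],o["force"],o["moment"],o["clock"])
p,d,i=snap("wrist"); cv2.imwrite("pics/w3.png",p); w=cloud(d,i); np.savez("w3.npz",p=p,w=w)
p2,d,i=snap("side"); cv2.imwrite("s3.png",p2)
c=p2[100:240,250:430]; cv2.imwrite("pics/c3.png",np.vstack([cv2.resize(p,(448,280)),cv2.resize(c,(448,318),interpolation=cv2.INTER_CUBIC)]))
m=(w[...,2]>.098)&(w[...,2]<.109)
pts=[]
for y in np.arange(-.225,-.12,.004):
    k=m&(abs(w[...,1]-y)<.002)&(abs(w[...,0]-(.4767-.1827*y))<.008)
    if k.sum(): pts.append(np.r_[w[k].mean(0),k.sum()])
pts=np.array(pts)
if len(pts)>3: f=np.polyfit(pts[:,1],pts[:,0],1); print(f,np.polyval(f,-.178),.4767+.1827*.178); print(pts[::4].round(4))
```

```text
[ 0.51298509 -0.17595781  0.23333049] [ 1.79880489e+02  4.68748491e-02 -7.95193478e+01] [-1.13538021 -0.00566968 -2.13046505] [0.00822278 0.15410859 0.0120037 ] 6.4
[-0.18774073  0.47574421] 0.5091620610506485 0.5092206
[[ 0.5179 -0.2249  0.1047 18.    ]
 [ 0.5151 -0.2089  0.1048 17.    ]
 [ 0.5121 -0.193   0.1047 17.    ]
 [ 0.5089 -0.1768  0.1049 15.    ]
 [ 0.5062 -0.1616  0.1048  9.    ]]
```

View pics/c3.png

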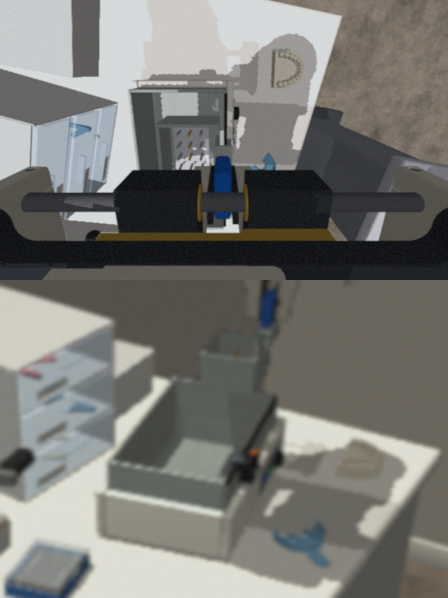

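The wrist crop shows the basket held over the tank, with its grip at about (223,185) in the crop. The side crop shows it above the tank, right of the switch. I measure basket against rim in the same wrist frame.

Run:
```python
from h import *
z=np.load("w3.npz"); w,p=z["w"],z["p"]; b=p.astype(int)
th=np.radians(10.5); u=np.array([np.cos(th),np.sin(th)]); v=np.array([-u[1],u[0]]); o=np.array([.5002,-.1287])
bl=(b[...,0]>b[...,2]+50)&(w[...,2]>.2)&(w[...,2]<.275)&(abs(w[...,0]-.513)<.03)
q=w[bl]; r=np.c_[(q[:,:2]-o)@u,(q[:,:2]-o)@v,q[:,2]]*1000
print("grip",len(q),np.percentile(r,[1,50,99],axis=0).round(1)); t=q[q[:,2]>.255]; print(len(t),cv2.minAreaRect(t[:,:2].astype(np.float32)*1000) if len(t)>3 else 0)
k=(w[...,2]>.180)&(w[...,2]<.2)&(abs(w[...,0]-.545)<.06)&(abs(w[...,1]+.17)<.07)
q=w[k]; r=np.c_[(q[:,:2]-o)@u,(q[:,:2]-o)@v,q[:,2]]*1000; print("tray",len(q),np.percentile(r,[1,50,99],axis=0).round(1),cv2.minAreaRect(q[:,:2].astype(np.float32)*1000))
t=ctrl.get_obs()["tool_pos"]; print("tcp",(t[:2]-o)@u,(t[:2]-o)@v)
```

```text
grip 1396 [[ -2.2 -66.2 232.7]
 [  3.5 -62.5 262.7]
 [  9.1 -31.8 265. ]]
1024 ((512.6708984375, -175.8480224609375), (11.9186429977417, 35.83293533325195), 10.56135368347168)
tray 1488 [[  7.3 -83.1 180.2]
 [ 57.3 -80.2 192.8]
 [ 67.  -34.8 195.4]] ((547.248046875, -177.79083251953125), (60.130611419677734, 52.66399002075195), 10.551125526428223)
tcp 0.00449228081384922 -0.04848318864995047
```

Request:
step_arm(
  moves=[
    [[0, 0, -1.5, 0, 0.5], [0, 0, -2, 0, 0.5], [0, 0, -2, 0, 0.5], [0, 0, -2, 0, 0.5], [0, 0, -1.2, 0, 0.5], [0, 0, -0.8, 0, 0.5], [-0.2, -0.04, 0, 0, 0.5], [-0.15, -0.03, 0, 0, 0.5], [0, 0, 0, 0, 0.5], [0, 0, 0, 0, 0.5]],
  ],
)

```text
clock: 7.5
tool_pos: [0.5107, -0.1773, 0.1404]
orientation: [-179.9, -0.0, -79.5]
force: [-1.0, -0.6, -2.1]
opening: 0.012
gripper_force: 30.0
```

```bash
cat > m.py <<'E'
from h import *
th=np.radians(10.5); u=np.array([np.cos(th),np.sin(th)]); v=np.array([-u[1],u[0]]); o=np.array([.5002,-.1287])
def rel(q): return np.c_[(q[:,:2]-o)@u,(q[:,:2]-o)@v,q[:,2]]*1000
s=ctrl.get_obs(); t=s["tool_pos"]; print("tcp",rel(t[None]).round(1),s["orientation"].round(2),s["force"].round(2),s["moment"].round(3),s["clock"])
p,d,i=snap("wrist"); w=cloud(d,i); b=p.astype(int); R=rel(w.reshape(-1,3)).reshape(w.shape)
top=(b[...,0]>b[...,2]+50)&(abs(R[...,0])<15)&(abs(w[...,2]-t[2]-.0305)<.005)&(abs(R[...,1]-rel(t[None])[0,1])<25)
q=w[top]; r=cv2.minAreaRect(q[:,:2].astype(np.float32)*1000); c=np.r_[np.array(r[0])/1000,0]; print("grip",len(q),rel(c[None]).round(2)[0,:2],r[1:],"hook z",np.median(q[:,2])*1000-40)
k=(abs(R[...,2]-104)<5)&(abs(R[...,0])<6)&(R[...,1]<-90)&(R[...,1]>-106)
print("rim x'",k.sum(),R[k].mean(0).round(2))
po=(b[...,2]-b[...,0]>60)&(abs(R[...,0]+9)<15)&(abs(R[...,2]-95)<12)&(R[...,1]>0)&(R[...,1]<80)
if po.sum(): print("orange",po.sum(),np.percentile(R[po],[2,98],axis=0).round(1))
E
python3 m.py
```

```text
tcp [[  1.5 -49.7 140.4]] [-1.7991e+02 -2.0000e-02 -7.9520e+01] [-0.96 -0.58 -2.1 ] [-0.004  0.23  -0.024] 7.5
grip 923 [  0.91 -49.5 ] ((11.712841987609863, 35.35991668701172), 11.419414520263672) hook z 130.48496034526292
rim x' 146 [ -0.35 -97.67 104.62]
orange 149 [[-15.3  22.7  96.6]
 [ -6.7  36.5 101.5]]
```

Request:
step_arm(
  moves=[
    [[-0.1, -0.02, 0, 0, 0.5], [0, 0, -0.3, 0, 0.5], [0, 0, -0.3, 0, 0.5], [0, 0, -0.2, 0, 0.5], [0, 0, 0, 0, 0.5], [0, 0, 0, 0, 0.5]],
  ],
)

```text
clock: 8.15
tool_pos: [0.5092, -0.1774, 0.1314]
orientation: [180.0, 0.0, -79.5]
force: [0.4, -0.3, -1.2]
opening: 0.0118
gripper_force: 30.0
```

Request:
step_arm(
  moves=[
    [[0, 0, -0.2, 0, 0.5], [0, 0, -0.1, 0, 0.5], [0, 0, 0, 0, 0.5], [0, 0, 0, 0, 0.5]],
  ],
)

```text
clock: 8.55
tool_pos: [0.5092, -0.1774, 0.1286]
orientation: [180.0, 0.0, -79.5]
force: [-0.2, 0.6, -0.8]
opening: 0.0119
gripper_force: 30.0
```

```bash
python3 m.py
```

```text
tcp [[  0.  -49.6 128.6]] [180.     0.   -79.52] [-0.18  0.59 -0.81] [-0.006  0.15   0.042] 8.55
grip 931 [ -0.37 -49.43] ((11.7731294631958, 35.34659194946289), 10.87209701538086) hook z 118.64063548686488
rim x' 175 [ -0.27 -97.51 104.62]
orange 172 [[-15.9  21.9  90.1]
 [ -6.4  28.9 101.1]]
```

Request:
step_arm(
  moves=[
    [[0, 0, -0.3, 0, 0.5], [0, 0, -0.3, 0, 0.5], [0, 0, -0.3, 0, 0.5], [0, 0, -0.2, 0, 0.5], [0, 0, 0, 0, 0.5], [0, 0, 0, 0, 0.5]],
  ],
)

```text
clock: 9.2
tool_pos: [0.5093, -0.1774, 0.1175]
orientation: [180.0, 0.0, -79.5]
force: [0.2, -0.3, -1.6]
opening: 0.0119
gripper_force: 30.0
```

Request:
step_arm(
  moves=[
    [[0, 0, -0.1, 0, 0.5], [0, 0, -0.1, 0, 0.5], [0, 0, -0.05, 0, 0.5], [0, 0, 0, 0, 0.5], [0, 0, 0, 0, 0.5]],
  ],
)

```text
clock: 9.7
tool_pos: [0.5093, -0.1774, 0.1151]
orientation: [-180.0, -0.0, -79.5]
force: [0.4, -0.3, -1.3]
opening: 0.0119
gripper_force: 30.0
```

```bash
python3 m.py
```

```text
tcp [[ 1.000e-01 -4.960e+01  1.151e+02]] [-180.     -0.    -79.51] [ 0.39 -0.33 -1.27] [ 0.014  0.172 -0.026] 9.7
grip 937 [ -0.38 -49.34] ((11.77248764038086, 35.572845458984375), 10.928117752075195) hook z 105.14012481701292
rim x' 194 [ -0.17 -97.84 104.6 ]
orange 55 [[-15.4  21.8  88.3]
 [ -7.6  23.7  93.8]]
```

Request:
step_arm(
  moves=[
    [[0, 0, -0.05, 0, 0.5], [0, 0, -0.05, 0, 0.5], [0, 0, 0, 0, 0.5], [0, 0, 0, 0, 0.5], [0, 0, 0, 0, 0.5]],
  ],
)

```text
clock: 10.25
tool_pos: [0.5094, -0.1775, 0.1142]
orientation: [-180.0, -0.0, -79.5]
force: [0.0, 0.4, -1.3]
opening: 0.0123
gripper_force: 30.0
```

Request:
step_arm(
  moves=[
    [[0, 0, -0.05, 0, 0.5], [0, 0, -0.05, 0, 0.5], [0, 0, 0, 0, 0.5], [0, 0, 0, 0, 0.5], [0, 0, 0, 0, 0.5]],
  ],
)

```text
clock: 10.75
tool_pos: [0.5093, -0.1774, 0.1132]
orientation: [-180.0, -0.0, -79.5]
force: [-0.0, -0.9, 1.9]
opening: 0.0121
gripper_force: 30.0
```

Contact felt at about 3 N, so the hook is seated. I ease off slightly and slide left.

Request:
step_arm(
  moves=[
    [[0, 0, 0.04, 0, 0.5], [-0.09, 0.49, 0, 0, 0.5], [-0.09, 0.49, 0, 0, 0.5], [-0.09, 0.49, 0, 0, 0.5], [-0.09, 0.49, 0, 0, 0.5], [0, 0, 0, 0, 0.5], [0, 0, 0, 0, 0.5]],
  ],
)

```text
clock: 11.45
tool_pos: [0.5055, -0.1571, 0.1134]
orientation: [180.0, 0.0, -79.5]
force: [0.0, 2.3, 0.9]
opening: 0.012
gripper_force: 30.0
```

Request:
step_arm(
  moves=[
    [[-0.09, 0.49, 0, 0, 0.5], [-0.09, 0.49, 0, 0, 0.5], [-0.09, 0.49, 0, 0, 0.5], [-0.09, 0.49, 0, 0, 0.5], [0, 0, 0, 0, 0.5], [0, 0, 0, 0, 0.5]],
  ],
)

```text
clock: 12.05
tool_pos: [0.5019, -0.1376, 0.1134]
orientation: [180.0, 0.0, -79.5]
force: [0.0, 2.9, 1.4]
opening: 0.012
gripper_force: 30.0
```

```bash
python3 m.py
```

```text
tcp [[ 1.000e-01 -9.000e+00  1.134e+02]] [ 1.80e+02  4.00e-02 -7.95e+01] [0.02 2.86 1.45] [ 0.956  0.354 -0.006] 12.05
grip 942 [-0.74 -8.77] ((12.08590030670166, 35.408512115478516), 12.07461166381836) hook z 103.54891926557679
rim x' 254 [-6.0000e-02 -9.7880e+01  1.0361e+02]
```

Request:
step_arm(
  moves=[
    [[0, 0, 0.03, 0, 0.5], [-0.036, 0.196, 0, 0, 0.5], [-0.036, 0.196, 0, 0, 0.5], [-0.036, 0.196, 0, 0, 0.5], [0, 0, 0, 0, 0.5], [0, 0, 0, 0, 0.5]],
  ],
)

```text
clock: 12.7
tool_pos: [0.5009, -0.1323, 0.1137]
orientation: [180.0, 0.0, -79.5]
force: [0.1, -0.9, 1.0]
opening: 0.0122
gripper_force: 30.0
```

Request:
step_arm(
  moves=[
    [[-0.018, 0.098, 0, 0, 0.5], [-0.018, 0.098, 0, 0, 0.5], [-0.018, 0.098, 0, 0, 0.5], [-0.018, 0.098, 0, 0, 0.5], [0, 0, 0, 0, 0.5], [0, 0, 0, 0, 0.5]],
  ],
)

```text
clock: 13.3
tool_pos: [0.5002, -0.1284, 0.1138]
orientation: [180.0, 0.0, -79.5]
force: [0.3, -3.2, 0.6]
opening: 0.0116
gripper_force: 30.0
```

Request:
step_arm(
  moves=[
    [[-0.018, 0.098, 0, 0, 0.5], [-0.018, 0.098, 0, 0, 0.5], [-0.018, 0.098, 0, 0, 0.5], [-0.018, 0.098, 0, 0, 0.5], [0, 0, 0, 0, 0.5], [0, 0, 0, 0, 0.5]],
  ],
)

```text
clock: 13.9
tool_pos: [0.4995, -0.1244, 0.1137]
orientation: [-180.0, 0.0, -79.5]
force: [0.9, -2.3, -0.1]
opening: 0.0116
gripper_force: 30.0
```

```bash
python3 m.py
```

```text
tcp [[1.000e-01 4.400e+00 1.137e+02]] [-1.800e+02  1.000e-02 -7.951e+01] [ 0.86 -2.27 -0.07] [-0.902  0.162  0.042] 13.9
grip 947 [-0.47  4.62] ((11.722223281860352, 35.51008224487305), 11.618663787841797) hook z 103.89287410572797
rim x' 279 [ 4.0000e-02 -9.8090e+01  1.0382e+02]
```

Request:
step_arm(
  moves=[
    [[-0.018, 0.098, 0, 0, 0.5], [-0.018, 0.098, 0, 0, 0.5], [-0.018, 0.098, 0, 0, 0.5], [0, 0, 0, 0, 0.5], [0, 0, 0, 0, 0.5]],
  ],
)

```text
clock: 14.45
tool_pos: [0.499, -0.1215, 0.1137]
orientation: [180.0, 0.0, -79.5]
force: [-0.2, -2.7, 1.3]
opening: 0.0117
gripper_force: 30.0
```

Request:
step_arm(
  moves=[
    [[-0.018, 0.098, 0, 0, 0.5], [-0.009, 0.049, 0, 0, 0.5], [0, 0, 0, 0, 0.5], [0, 0, 0, 0, 0.5]],
  ],
)

```text
clock: 14.85
tool_pos: [0.4987, -0.1201, 0.1137]
orientation: [180.0, 0.0, -79.5]
force: [-0.3, -2.9, 0.7]
opening: 0.0121
gripper_force: 30.0
```

Request:
step_arm(
  moves=[
    [[-0.018, 0.098, 0, 0, 0.5], [0, 0, 0, 0, 0.5], [0, 0, 0, 0, 0.5]],
  ],
)

```text
clock: 15.15
tool_pos: [0.4985, -0.1191, 0.1138]
orientation: [180.0, 0.0, -79.5]
force: [0.0, -3.6, 0.1]
opening: 0.0118
gripper_force: 30.0
```

Request:
step_arm(
  moves=[
    [[-0.018, 0.098, 0, 0, 0.5], [0, 0, 0, 0, 0.5], [0, 0, 0, 0, 0.5]],
  ],
)

```text
clock: 15.45
tool_pos: [0.4984, -0.1183, 0.1138]
orientation: [-180.0, -0.0, -79.5]
force: [0.9, -5.1, -0.1]
opening: 0.0118
gripper_force: 30.0
```

Request:
step_arm(
  moves=[
    [[-0.018, 0.098, 0, 0, 0.5], [0, 0, 0, 0, 0.5], [0, 0, 0, 0, 0.5]],
  ],
)

```text
clock: 15.75
tool_pos: [0.4983, -0.1176, 0.1138]
orientation: [180.0, -0.0, -79.5]
force: [0.2, -5.4, -0.4]
opening: 0.0119
gripper_force: 30.0
```

```bash
python3 m.py
python3 - <<'E'
from h import *
s=[cv2.resize(snap(n)[0][y:y+75,x:x+120],(480,300),interpolation=cv2.INTER_CUBIC) for n,x,y in(("scene",300,145),("side",285,140))]
cv2.imwrite("pics/c4.png",np.vstack(s))
E
```

```text
tcp [[1.000e-01 1.120e+01 1.138e+02]] [ 1.800e+02 -4.000e-02 -7.951e+01] [ 0.21 -5.44 -0.35] [-2.601 -0.22   0.032] 15.75
grip 958 [-0.26 11.8 ] ((11.798212051391602, 36.0955924987793), 11.100638389587402) hook z 104.00029358607503
rim x' 287 [  0.22 -98.26 103.9 ]
```

View pics/c4.png

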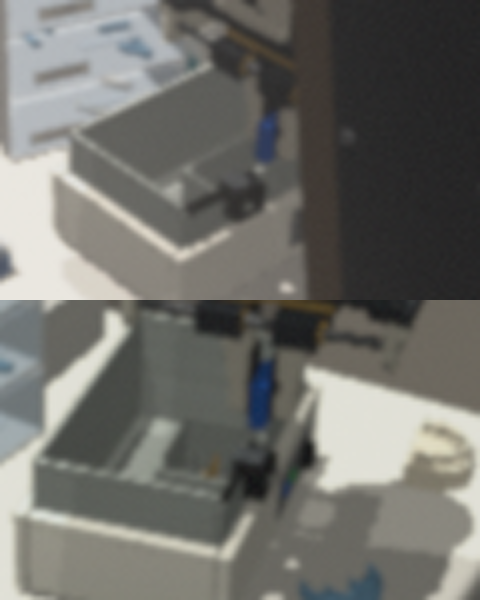

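No orange is visible any more. The lip has travelled past the plunger's full-in position, with reaction and moment rising, so the hard stop is reached. I relieve the load slightly and release.

Request:
step_arm(
  moves=[
    [[0.009, -0.05, 0, 0, 0.5], [0.009, -0.05, -0.02, 0, 0.5], [0, 0, 0, 0, 0.5], [0, 0, 0, 0, 1.8], [0, 0, 0, 0, 2.6], [0, 0, 0, 0, 2.6], [0, 0, 0, 0, 2.6]],
  ],
)

```text
clock: 16.6
tool_pos: [0.4983, -0.1179, 0.1134]
orientation: [180.0, 0.0, -79.5]
force: [-0.5, 0.1, -0.9]
opening: 0.0256
gripper_force: 0.0
```

Request:
step_arm(
  moves=[
    [[0, 0, 0.5, 0, 2.6], [0, 0, 1, 0, 2.6], [0, 0, 2, 0, 2.6], [0, 0, 3, 0, 2.6], [0, 0, 3, 0, 2.6], [0, -2, 3, 0, 2.6], [0, -4, 3, 0, 2.6], [0, 4, 2, 0, 2.6], [0, 6, 0, 0, 2.6], [0, 0, 0, 0, 2.6]],
  ],
)

```text
clock: 17.6
tool_pos: [0.4986, -0.0853, 0.2905]
orientation: [-179.8, 0.1, -79.4]
force: [-0.5, 0.5, -0.4]
opening: 0.026
gripper_force: 0.0
```

Run:
```python
from h import *
th=np.radians(10.5); u=np.array([np.cos(th),np.sin(th)]); v=np.array([-u[1],u[0]]); o=np.array([.5002,-.1287])
print(ctrl.get_obs()["tool_pos"],ctrl.get_obs()["opening"])
for _ in range(6): viewer.snapshot("scene")
p,d,i=snap("wrist"); w=cloud(d,i); b=p.astype(int); R=np.dstack([(w[...,:2]-o)@u,(w[...,:2]-o)@v,w[...,2]])*1000
m=(b[...,0]>b[...,2]+50)&(abs(R[...,0])<20)&(R[...,2]>108)&(abs(R[...,1]-12)<30); t=m&(R[...,2]>138)
r=cv2.minAreaRect(R[t][:,:2].astype(np.float32)); print("top",t.sum(),r,np.median(R[t][:,2]),"z sides",[np.median(R[t&(s*(R[...,1]-r[0][1])>8)][:,2]) for s in(1,-1)])
po=(b[...,2]-b[...,0]>60)&(abs(R[...,0]+9)<15)&(abs(R[...,2]-95)<12)&(R[...,1]>0)&(R[...,1]<80); print("orange",po.sum(),R[po].round(1)[:8].tolist())
cl=np.argwhere(m).mean(0).astype(int); y,x=max(cl[0]-60,0),max(cl[1]-90,0); cv2.imwrite("pics/f.png",cv2.resize(p[y:y+120,x:x+180],(720,480),interpolation=cv2.INTER_CUBIC)); print(x,y)
```

```text
[ 0.4986317  -0.08534878  0.29046621] 0.02599786370545294
top 381 ((0.8140163421630859, 9.73233413696289), (35.56968307495117, 10.057536125183105), 89.96583557128906) 144.1157664854471 z sides [np.float64(144.03981472842497), np.float64(143.8753199801715)]
orange 22 [[-10.4, 34.9, 92.5], [-11.5, 34.8, 93.1], [-12.8, 35.2, 91.1], [-9.0, 35.2, 96.9], [-10.2, 35.2, 96.6], [-11.4, 35.4, 95.7], [-12.5, 35.0, 97.6], [-13.6, 35.0, 97.9]]
232 96
```

View pics/f.png

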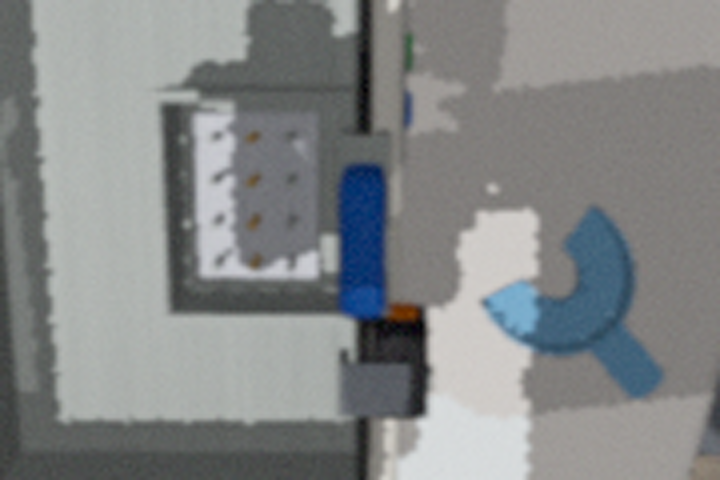

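The basket hangs level and square. Its hook is at x'≈0.8 mm, y'≈9.7 mm and z≈104 mm. Only a thin orange stub (crop 403,312) shows between the lip and the housing: its end moved from y'≈22 to y'≈35, so the plunger is fully in. The gripper is clear of everything, so I hand in.

```bash
python3 -c "
from h import *
print(close_job())"
```

```text
the job is handed in; nothing more can be done
None
```

The basket hangs released on the front rim with the switch plunger pushed fully in by my measurements, and the job was handed in at about 18 of the 51 s; the interface reported no verdict.

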